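# Zero the field probe and hover it over the driver chip

### The job

Take the yellow field probe from its stand and check it by gently pressing its tip onto the middle of the red reference pad and then the blue one. Then carry it over the chassis wall, without bumping the chassis, its boards or anything on the bench, and hold it still and upright with the tip hovering about 5 mm above the middle of the chip on the blue board, the copper blade lined up with the chip's length and touching nothing. Finish like that, still holding the probe in the gripper.

Things in the scene. Friction and masses are not known exactly. Their poses are not given: they have to be found in the camera images.
- probe: loose upright probe, 122 mm, 0.09 kg. Origin: the tip (lowest point); z up the probe, x along the blade. From the tip: copper blade 12 (x) x 4 (y) mm; black neck 10 mm thick to 45 mm; yellow handle 34 (x) x 22 (y) mm from 45 to 122 mm. In the stand: tip 5 mm above the bench, lowest 10 mm of handle inside the rim. Pinch across its 22 mm, e.g. 90 mm above the tip, and lift straight up
- stand: fixed grey probe stand, 70 mm (x) x 60 mm (y), top 60 mm above the bench; origin: centre of its underside. The probe lifts straight out (at least 60 mm to clear it); its x is the stand's x
- red_pad: round red spring-loaded reference pad (cap 28 mm across) in a fixed black housing 44 mm across; its top is 22 mm above the bench, 10 mm above the housing; it gives 6 mm straight down, starting at 1.2 N, 4 N fully down; body origin 18 mm below its top
- red_pad_top (a point): centre of the red pad's upper face, where the probe tip must touch; moves down with the cap
- blue_pad: round blue spring-loaded reference pad, otherwise like the red one
- blue_pad_top (a point): centre of the blue pad's upper face, where the probe tip must touch; moves down with the cap
- chassis: fixed open-topped sheet-metal robot chassis, floor 220 mm (x) x 260 mm (y), 3 mm thick, walls 3 mm thick and 65 mm high, a sloping ramp plate on its -x side that starts 165 mm before the centre at bench level and rises to 65 mm height at 100 mm; origin: centre of its underside. The two circuit boards lie side by side inside it
- blue_board: fixed blue board 74 x 66 mm, inside the chassis, its upper face 10 mm above the chassis floor. In its middle a black chip 28 (x) x 16 (y) x 5 mm. Near it: two capacitors at +x (22 mm from the chip centre, 11 mm higher than the chip), green terminal block at -x (24 mm off, 6 mm higher), grey part at +y (18 mm off, 1 mm higher). Origin: underside centre, on the chassis floor
- blue_board_chip (a point): centre of the top face of the black chip on the blue board, 15 mm above the chassis floor (18 mm above the bench); x along the chip's length, z up
- red_board: fixed red board 74 x 66 mm, inside the chassis, its upper face 10 mm above the chassis floor. In its middle a black chip 28 (x) x 16 (y) x 5 mm. Near it: two capacitors at +x (22 mm from the chip centre, 11 mm higher than the chip), green terminal block at -x (24 mm off, 6 mm higher), grey part at +y (18 mm off, 1 mm higher). Origin: underside centre, on the chassis floor; not the one to measure
- motor_a: black DC motor with square steel ends, 36 mm thick, 82 mm long with its shaft, lying loose near the robot; origin: underside centre; leave alone
- motor_b: a second such motor, lying loose on the left; leave alone
- battery: blue and orange battery pack 132 x 44 x 28 mm, lying loose; origin: underside centre; leave alone
- glue_bottle: red bottle with white nozzle, 44 mm across, 125 mm tall, standing loose at the back; origin: underside centre; leave alone
- screwdriver: screwdriver with red handle, 170 mm long, lying loose at the back; leave alone
- screw_jar: small jar, 56 mm across, 60 mm tall, standing loose on the right, near the robot; leave alone
Not all that is in view belongs to the job. Leave any white look-alike of the part that bears red_pad alone.

How it is judged:
By the outcome, as a careful person would: the job done as asked, in the order asked, and still so for the second after the job is handed in, while the arm keeps its last pose, push and grip.
It also fails if it takes over 59 s, if anything falls off the work surface, if the arm or the gripper's body presses on something with over 40 N, if the wrist force passes 120 N, or if a joint passes its speed limit or range.

### The arm

A 7-joint arm with a two-finger parallel gripper is mounted at the origin on the work surface. World frame = base frame: x ahead of the robot, y to its left, z up, the work surface at z = 0. Lengths are in m, angles in rad, forces in N, time in s.
With the tool pointing down it reaches from about 0.35 to 0.9 m from the base axis. Payload 19.9 kg.
Tool frame: the origin (TCP) lies on the centre line of the jaws, within the pads' length; the fingertips stand 8 mm ahead of it and the grasp point (between the pads) lies 11 mm behind it; z points along the fingers, y is the line along which they close (so a half turn about z gives the same grasp; the last joint's range is limited). The gripper opens to 94 mm and grips with 3 to 60 N. Pads are 16 mm wide; open, the fingers measure 119 mm over their backs; the gripper's body (75 mm by 177 mm) begins 78 mm behind the grasp point.
Start: joints at [1.089, 0.417, -0.01, 1.614, 0.005, 1.111, -0.053], TCP at [0.266, -0.566, 0.213] pointing down, gripper open.
Joint ranges: [-2.81, 2.81], [-0.39, 2.02], [-1.27, 1.25], [0.06, 2.57], [-1.19, 4.33], [0.19, 2], [-2.82, 2.82]. Speed limits (rad/s): [1.89, 1.89, 2.39, 2.39, 3.01, 3.01, 3.01].

### API

Orientations are given as [roll, pitch, yaw] about the fixed x, y, z axes, in that order (R = Rz(yaw) Ry(pitch) Rx(roll)).
In Python, from cell import * gives the robot as it stands.
- The arm moves only by the tool servo_tool, never from a script. Its argument "rows" is a list of rows, each a list of 5 numbers: the finger opening in m, from 0 to 0.094, then the shift along the world's x, y, z in m, then the turn about the world's z in degrees. In form: [[fingers, tx, ty, tz, yaw], ...]. A call has 1 to 5 rows; each row is the pose to reach, as a shift and turn from the pose commanded when the call began; what a row does not reach only later rows make up. A row lasts 1/8 s, in which the tool goes at most 62.5 mm and 10.7 degrees, less where a joint would pass 70% of its speed; a pose out of reach is approached as far as the arm can. A call with a gripper value outside its range is refused whole. The fingers move at their own pace and stop on an object; "squeeze" is the grip in N (left out, the last holds). Time passes only in rows, so rows that repeat a pose let the fingers close. It gives the time, the measured TCP pose, the force, the opening and the grip force at its end, in the units of the state.
- get_obs(): the state, without advancing time (a new reading comes with each control period).
- get_image(name): name is "scene" or "top" or "wrist"; returns a dict with "img" (384x512x3 uint8, red, green, blue), "depth" (384x512 float32, m along the optical axis (not along the pixel's ray), 0 where there is no reading), "fx", "fy", "cx", "cy" (pixels), "R" (3x3) and "t" (3): a world point X has camera coordinates R X + t. Camera axes: x right, y down, z forward; pixel columns grow to the right and rows downward; lengths in m; the calibration is good to about 2 mm. A picture is of the moment at which its call begins.
- hand_in(): hands the job in; it is judged then, once.
The state is a dict: "t": time; "joints": joint angles; "joint_velocities": joint speeds; "effort": joint torques, N m; "position": TCP position; "orientation": TCP orientation; "wrist_force": force on the tool from outside, world axes, zero at the start; "ft_torque": the same for the moment, N m; "grip_width": finger opening in m; "gripper_force": force on a finger pad.
Only numpy, scipy, OpenCV 4.12 (cv2) and the standard library are available. Lean on these libraries where they do the work, as an engineer would, in place of code of your own. Each camera call takes 0.05 s, during which the arm holds its last target. There are 200 camera calls.

## Working session

There is one attempt and no reset: what is moved stays moved. The work goes in short steps, Python scripts to look and compute and a tool call to move; the robot and the scene stay as the last step left them, time stands still between calls to the robot, and variables do not carry over. Pictures are saved under pics/ and viewed, at most 10 in all, crops included, and the job is handed in when it is done.

Besides the shell and the picture viewer there is one more tool, called after "Call:" as a command line: name --pt "numbers of a row" for each row, then --argument value for the rest. servo_tool: Moves the arm, as the interface text tells. Its arguments: {"type":"object","properties":{"rows":{"type":"array","items":{"type":"array","items":{"type":"number"}}},"squeeze":{"type":"number"}},"required":["rows"]}

```bash
mkdir -p pics; ls; cat > h.py <<'E'
from cell import *
import numpy as np, cv2
def pix2plane(c,u,v,z):
    d=c["R"].T@np.array([(u-c["cx"])/c["fx"],(v-c["cy"])/c["fy"],1.]); o=-c["R"].T@c["t"]
    return o+d*(z-o[2])/d[2]
def cloud(c):
    D=c["depth"]; v,u=np.mgrid[:D.shape[0],:D.shape[1]]
    P=np.stack([(u-c["cx"])/c["fx"]*D,(v-c["cy"])/c["fy"]*D,D],-1)
    return (P-c["t"])@c["R"]   # R^T (p-t)
def proj(c,X):
    p=c["R"]@np.array(X)+c["t"]; return np.array([c["fx"]*p[0]/p[2]+c["cx"],c["fy"]*p[1]/p[2]+c["cy"]])
E
python3 - <<'E'
from h import *
o=get_obs(); print({k:np.round(v,3) for k,v in o.items()})
import pickle
C={n:get_image(n) for n in("scene","top","wrist")}
pickle.dump(C,open("c0.pkl","wb"))
for n in C:
    c=C[n]; print(n,np.round(-c["R"].T@c["t"],3),c["fx"],np.round(c["R"],2).tolist(),(c["depth"]>0).mean())
cv2.imwrite("pics/top0.png",cv2.resize(C["top"]["img"][:,:,::-1],(800,600)))
cv2.imwrite("pics/scene0.png",cv2.resize(C["scene"]["img"][:,:,::-1],(800,600)))
E
```

```text
pics
{'t': np.float64(0.0), 'joints': array([ 1.089,  0.418, -0.01 ,  1.614,  0.005,  1.111, -0.053]), 'joint_velocities': array([-0.   ,  0.001, -0.001, -0.001,  0.001, -0.   ,  0.   ]), 'effort': array([-1.0000e-03, -8.5125e+01,  6.3800e-01, -4.2600e+01, -4.9000e-02,
        1.9000e-02,  0.0000e+00]), 'position': array([ 0.266, -0.565,  0.213]), 'orientation': array([-3.14,  0.  ,  0.44]), 'wrist_force': array([ 0.023, -0.762, -0.165]), 'ft_torque': array([-0.067,  0.028,  0.023]), 'gripper_force': np.float64(0.0), 'grip_width': np.float64(0.094)}
scene [0.855 0.449 0.905] 349.56428645511346 [[-0.89, 0.45, 0.02], [0.36, 0.74, -0.57], [-0.27, -0.5, -0.82]] 0.9962158203125
top [ 0.415 -0.033  1.323] 492.49537422194305 [[-0.02, -1.0, 0.02], [-0.99, 0.02, -0.1], [0.1, -0.03, -0.99]] 0.9958292643229166
wrist [ 0.338 -0.531  0.384] 295.89360206130755 [[0.43, -0.9, -0.0], [-0.87, -0.41, 0.27], [-0.25, -0.11, -0.96]] 0.9960886637369791
```

View pics/top0.png

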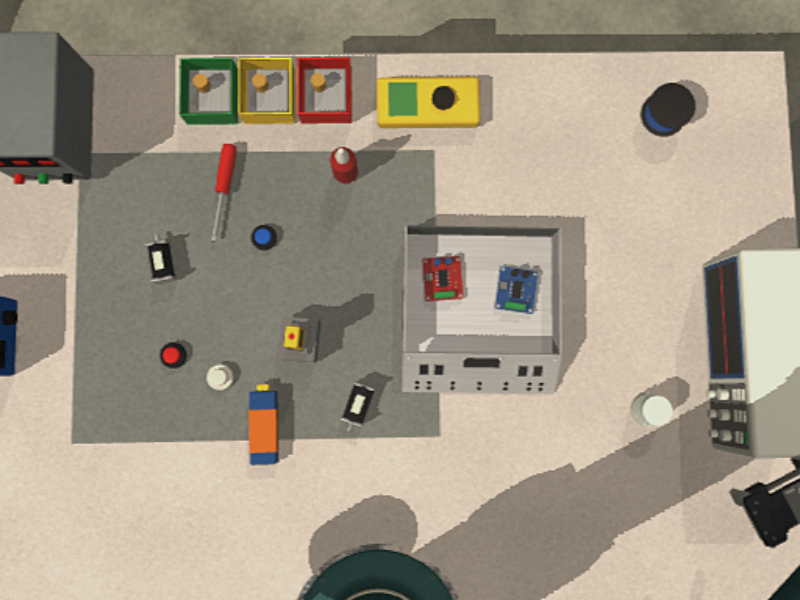

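View pics/scene0.png

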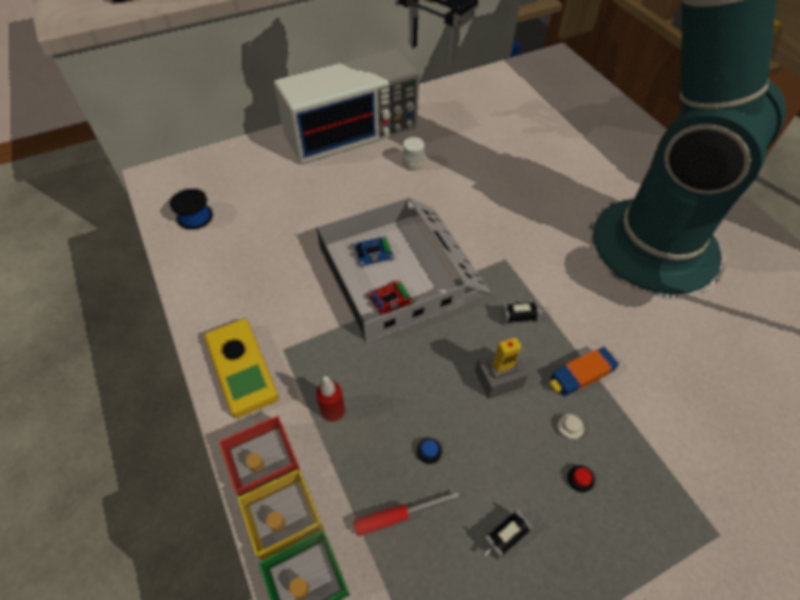

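Top view: the probe is at (293,337) in its stand. Other yellow things are the meter (428,102), the bin (266,90) and the battery tip (263,388). The red pad is at (172,355), with its white look-alike at (219,376); the blue cap at (263,237) is the blue pad. The blue board's chip is at (517,287) and the red board is at (443,278). I choose the upright probe in the grey stand.

```bash
cat >> h.py <<'E'
def blob(c,lo,hi,near,r=40):
    "HSV mask, component nearest to pixel near; returns mask, centroid"
    hsv=cv2.cvtColor(c["img"],cv2.COLOR_RGB2HSV)
    m=cv2.inRange(hsv,np.array(lo),np.array(hi)) if lo[0]<=hi[0] else cv2.inRange(hsv,np.array([lo[0],lo[1],lo[2]]),np.array([180,hi[1],hi[2]]))|cv2.inRange(hsv,np.array([0,lo[1],lo[2]]),np.array(hi))
    w=np.zeros_like(m); cv2.circle(w,tuple(int(x) for x in near),r,255,-1); m&=w
    n,l,s,ce=cv2.connectedComponentsWithStats(m)
    i=1+np.argmax(s[1:,4]); return l==i,ce[i]
def tri(c1,p1,c2,p2):
    f=lambda c:np.diag([c["fx"],c["fy"],1])@np.c_[c["R"],c["t"]]+np.outer([c["cx"],c["cy"],0],np.r_[c["R"][2],c["t"][2]])
    X=cv2.triangulatePoints(f(c1),f(c2),np.float64(p1),np.float64(p2))[:,0]; return X[:3]/X[3]
E
python3 - <<'E'
from h import *
import pickle
C=pickle.load(open("c0.pkl","rb")); T,S=C["top"],C["scene"]; k=.64
Y=((18,120,90),(35,255,255));R=((172,150,60),(6,255,255));B=((100,120,40),(125,255,255))
for n,cl,pt,ps in(("probe",Y,(293,337),(509,353)),("red",R,(172,355),(581,477)),("blue",B,(263,237),(430,450))):
    m1,p1=blob(T,*cl,np.array(pt)*k,18); m2,p2=blob(S,*cl,np.array(ps)*k,18)
    P=cloud(T)[m1]; Q=cloud(S)[m2]
    print(n,m1.sum(),m2.sum(),p1/k,p2/k,"tri",tri(T,p1,S,p2).round(4),"T med",np.median(P,0).round(4),"S med",np.median(Q,0).round(4),"zmax",np.percentile(P[:,2],95).round(4),np.percentile(Q[:,2],95).round(4))
    for Z in (P,Q):
        zt=Z[Z[:,2]>np.percentile(Z[:,2],95)-.006]; a=cv2.minAreaRect((zt[:,:2]*1000).astype(np.float32)); print("  topface",len(zt),zt.mean(0).round(4),np.round(a[0],1),np.round(a[1],1),round(a[2],1))
# chassis walls / blue board from top depth
for n,cl,pt in(("bboard",B,(517,287)),("rboard",R,(443,278))):
    m,p=blob(T,*cl,np.array(pt)*k,24); 
    m=cv2.morphologyEx(m.astype(np.uint8),cv2.MORPH_CLOSE,np.ones((9,9)))
    Pm=[pix2plane(T,u,v,.013) for v,u in np.argwhere(m)]; a=cv2.minAreaRect((np.array(Pm)[:,:2]*1000).astype(np.float32)); print(n,np.round(a[0],1),np.round(a[1],1),round(a[2],1))
P=cloud(T); q=(P[...,2]>.055)&(P[...,2]<.07); w=np.zeros(q.shape,bool); w[140:255,255:365]=1; q&=w
a=cv2.minAreaRect((P[q][:,:2]*1000).astype(np.float32)); print("walls",np.round(a[0],1),np.round(a[1],1),a[2])
# stand
q=(P[...,2]>.04)&(P[...,2]<.068); w[:]=0; w[195:240,170:212]=1; q&=w
a=cv2.minAreaRect((P[q][:,:2]*1000).astype(np.float32)); print("stand",q.sum(),np.round(a[0],1),np.round(a[1],1),a[2], P[q].mean(0))
pr=np.hstack([cv2.resize(T["img"][y:y+60,x:x+60],(400,400),interpolation=cv2.INTER_NEAREST) for x,y in((160,185),(305,155))])
cv2.imwrite("pics/crop1.png",pr[:,:,::-1])
E
```

```text
probe 146 205 [292.80821918 337.12542808] [508.00304878 353.08689024] tri [0.4852 0.1263 0.0983] T med [0.4836 0.1221 0.1257] S med [0.4891 0.1336 0.1174] zmax 0.1303 0.1293
  topface 93 [0.4858 0.1239 0.1402] [460.5  49.2] [184.1  33.4] 71.5
  topface 90 [0.492  0.1297 0.1361] [670.1 275.4] [505.9  33.3] 39.3
red 100 119 [170.734375 354.390625] [582.5105042  475.91911765] tri [0.4643 0.3409 0.0185] T med [0.4642 0.3397 0.0209] S med [0.4644 0.3424 0.0223] zmax 0.0251 0.0253
  topface 74 [0.4649 0.3408 0.0221] [464.8 340.1] [25.3 24.2] 33.9
  topface 92 [0.4698 0.342  0.0326] [655.  387.2] [418.1  24.5] 13.7
blue 95 110 [262.25328947 235.54276316] [429.10511364 448.62215909] tri [0.6652 0.1887 0.0159] T med [0.6644 0.1873 0.02  ] S med [0.6654 0.1909 0.0223] zmax 0.0254 0.0258
  topface 57 [0.6601 0.1845 0.0454] [548.4  77.6] [344.9  24.5] 43.8
  topface 79 [0.6655 0.1889 0.0232] [664.7 188.7] [25.4 23.9] 24.1
bboard [ 567.1 -245.8] [63.  72.1] 80.8
rboard [ 588.4 -119.5] [72.3 63.3] 3.3
walls [ 554.4 -180.3] [260.8 227.1] 88.01457977294922
stand 475 [486.2 125.9] [60.8 69.8] 83.12967681884766 [0.48457215 0.12292306 0.05224765]
```

View pics/crop1.png

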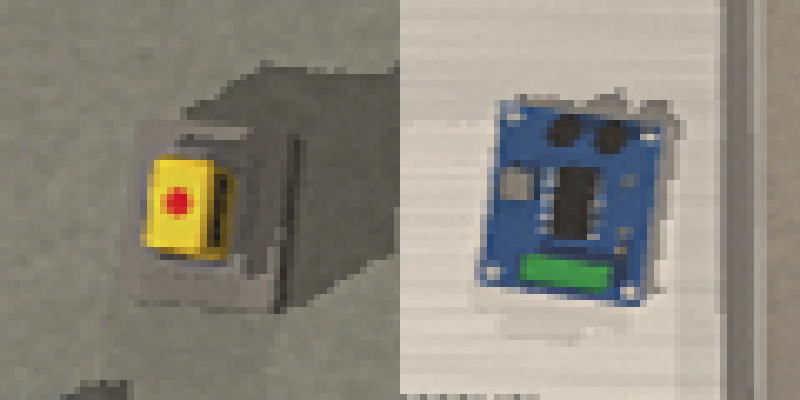

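The crop shows the probe with a red dot on its top face at crop (177,203). On the blue board the capacitors point up, toward world +x, and the chip sits at crop (576,203). The stand measures 61x70 mm, the pad tops are at about 22 mm and the board is 63x72 mm, all matching the text. I'll now move up and across towards the probe.

Call:
servo_tool --pt "0.094 0 0 0.06 -10" --pt "0.094 0 0.05 0.09 -20" --pt "0.094 0 0.11 0.09 -30" --pt "0.094 0.02 0.17 0.09 -32" --pt "0.094 0.04 0.23 0.09 -32"

```text
t: 0.78
position: [0.3058, -0.3349, 0.3035]
orientation: [3.141, -0.0, -0.12]
wrist_force: [0.7, 0.1, 0.3]
grip_width: 0.0938
gripper_force: 0.0
```

Call:
servo_tool --pt "0.094 0.03 0.06 0 0" --pt "0.094 0.05 0.12 0 0" --pt "0.094 0.08 0.18 0 0" --pt "0.094 0.1 0.24 0 0" --pt "0.094 0.12 0.3 0 0"

```text
t: 1.4
position: [0.4223, -0.0456, 0.3035]
orientation: [3.141, -0.0, -0.119]
wrist_force: [1.4, -0.8, 0.2]
grip_width: 0.0942
gripper_force: 0.0
```

Call:
servo_tool --pt "0.094 0.0 0.05 0 0" --pt "0.094 0.0 0.1 0 0" --pt "0.094 0.0 0.14 0 0" --pt "0.094 0.0 0.16 0 0" --pt "0.094 0 0.16 0 0"

```text
t: 2.02
position: [0.4218, 0.1134, 0.3033]
orientation: [-3.141, 0.0, -0.116]
wrist_force: [-1.2, -0.5, 0.6]
grip_width: 0.0941
gripper_force: 0.0
```

```bash
python3 - <<'E'
from h import *
import pickle
W=get_image("wrist"); pickle.dump(W,open("w1.pkl","wb")); C=pickle.load(open("c0.pkl","rb")); T,S=C["top"],C["scene"]
for X in ((.485,.125,.127),(.465,.341,.022),(.665,.188,.022)): print(proj(W,X).round(0), proj(T,X).round(1))
cv2.imwrite("pics/w1.png",W["img"][:,:,::-1])
E
```

```text
[242. 119.] [186.2 215.4]
[108. 145.] [108.6 226.7]
[182. -18.] [167.6 150.6]
```

View pics/w1.png

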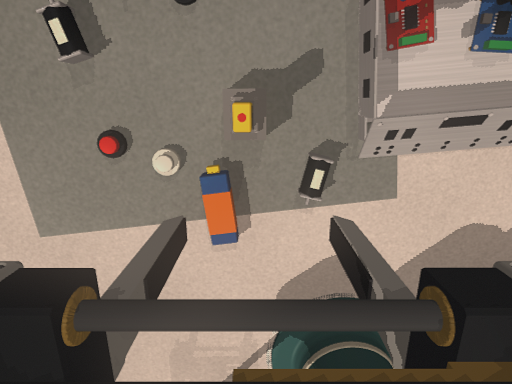

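Wrist view: the probe top with its red dot is at (242,117), the red pad at (108,144) and the look-alike at (166,161).

```bash
python3 - <<'E'
from h import *
import pickle
W=pickle.load(open("w1.pkl","rb")); C=pickle.load(open("c0.pkl","rb")); T,S=C["top"],C["scene"]
R=((172,130,60),(6,255,255));Y=((18,120,90),(35,255,255))
mt,pt=blob(T,*R,(187,215),8); mw,pw=blob(W,*R,(242,117),10); ms,ps=blob(S,*R,(509*.64,345*.64),9)
print("dot",mt.sum(),mw.sum(),ms.sum(),pt,pw,ps,"TW",tri(T,pt,W,pw).round(4),"SW",tri(S,ps,W,pw).round(4),"TS",tri(T,pt,S,ps).round(4))
print("on z=.127: T",pix2plane(T,*pt,.127).round(4),"W",pix2plane(W,*pw,.127).round(4),"S",pix2plane(S,*ps,.127).round(4))
my,py=blob(W,*Y,(242,117),25); P=np.array([pix2plane(W,u,v,.127) for v,u in np.argwhere(my)]); a=cv2.minAreaRect((P[:,:2]*1000).astype(np.float32)); print("yellow rect",np.round(a[0],1),np.round(a[1],1),a[2])
for c,n,g in((W,"W",(110,145)),(T,"T",(109,227)),(S,"S",(581*.64,477*.64))):
    m,p=blob(c,*R,g,18); q=cv2.fitEllipse(np.argwhere(m)[:,::-1].astype(np.float32)[:,None]); print("red",n,p.round(1),np.round(q[0],1),pix2plane(c,*p,.0205).round(4))
Pc=cloud(W); q=(Pc[...,2]>.05)&(Pc[...,2]<.07); w=np.zeros(q.shape,bool); w[85:140,220:275]=1; q&=w
a=cv2.minAreaRect((Pc[q][:,:2]*1000).astype(np.float32)); print("stand",q.sum(),np.round(a[0],1),np.round(a[1],1),a[2])
E
```

```text
dot 9 51 1 [186.11111111 214.66666667] [241.52941176 117.17647059] [326. 220.] TW [0.4869 0.1255 0.1253] SW [0.4866 0.1258 0.129 ] TS [0.4866 0.1252 0.1282]
on z=.127: T [0.4869 0.1251 0.127 ] W [0.4867 0.1258 0.127 ] S [0.4855 0.1251 0.127 ]
yellow rect [487.2 125.8] [21.8 32.4] 82.96368408203125
red W [108.5 144.5] [108.5 144.5] [0.4655 0.3403 0.0205]
red T [109.2 227. ] [109.2 227. ] [0.4643 0.34   0.0205]
red S [372.8 304.6] [372.9 304.6] [0.464  0.3421 0.0205]
stand 871 [486.7 126.7] [59. 68.] 83.6566162109375
```

Call:
servo_tool --pt "0.07 0.04 0.012 0 0" --pt "0.06 0.065 0.012 0 0" --pt "0.06 0.065 0.012 -0.05 0" --pt "0.06 0.065 0.012 -0.1 0" --pt "0.06 0.065 0.012 -0.1 0"

```text
t: 2.7
position: [0.4855, 0.1228, 0.2011]
orientation: [3.14, 0.005, -0.12]
wrist_force: [-0.7, 0.2, 0.9]
grip_width: 0.0602
gripper_force: 0.0
```

Call:
servo_tool --pt "0.06 0.001 0.002 -0.04 0" --pt "0.06 0.001 0.002 -0.08 0" --pt "0.06 0.001 0.002 -0.11 0" --pt "0.06 0.001 0.002 -0.117 0" --pt "0.06 0.001 0.002 -0.117 0"

```text
t: 3.32
position: [0.4891, 0.1263, 0.088]
orientation: [-3.141, -0.001, -0.119]
wrist_force: [0.3, 0.6, 1.0]
grip_width: 0.0601
gripper_force: 0.0
```

Call:
servo_tool --pt "0.06 -0.002 0 -0.003 0" --pt "0.06 -0.002 0 -0.003 0" --pt "0.015 -0.002 0 -0.003 0" --pt "0.015 -0.002 0 -0.003 0" --pt "0.015 -0.002 0 -0.003 0" --squeeze 25

```text
t: 3.95
position: [0.4861, 0.1264, 0.0835]
orientation: [-3.141, -0.0, -0.119]
wrist_force: [-0.2, 0.6, 1.5]
grip_width: 0.0339
gripper_force: 0.0
```

Call:
servo_tool --pt "0.015 0 0 0 0" --pt "0.015 0 0 0 0"

```text
t: 4.2
position: [0.486, 0.1264, 0.0834]
orientation: [-3.142, 0.0, -0.119]
wrist_force: [0.4, -0.6, 0.2]
grip_width: 0.0217
gripper_force: 25.0
```

Gripped at 22 mm with 25 N. I'll lift straight up, slowly, clear of the stand.

Call:
servo_tool --pt "0.015 0 0 0.01 0" --pt "0.015 0 0 0.03 0" --pt "0.015 0 0 0.06 0" --pt "0.015 0 0 0.09 0" --pt "0.015 0 0 0.1 0"

```text
t: 4.82
position: [0.4867, 0.1266, 0.1853]
orientation: [-3.141, -0.002, -0.119]
wrist_force: [-0.3, -0.4, -1.2]
grip_width: 0.0218
gripper_force: 25.0
```

Call:
servo_tool --pt "0.015 0 0 0 0" --pt "0.015 0 0 0 0"

```text
t: 5.08
position: [0.4856, 0.1262, 0.1825]
orientation: [3.141, 0.001, -0.119]
wrist_force: [-1.3, 0.3, -0.9]
grip_width: 0.0222
gripper_force: 25.0
```

```bash
python3 - <<'E'
from h import *
import pickle
o=get_obs(); print(o["position"].round(4),o["orientation"].round(4),o["wrist_force"].round(2))
S=get_image("scene");W=get_image("wrist"); T=get_image("top"); pickle.dump((S,W,T),open("c2.pkl","wb"))
X=o["position"]; print(proj(S,X),proj(W,X),proj(T,X)); 
u,v=proj(S,X-[0,0,.04]).astype(int)
a=cv2.resize(S["img"][v-50:v+50,u-50:u+50],(500,500),interpolation=2)
u,v=proj(W,X-[0,0,.04]).astype(int)
b=cv2.resize(W["img"][max(v-75,0):max(v-75,0)+150,u-45:u+45],(300,500),interpolation=2)
cv2.imwrite("pics/held.png",np.hstack([a,b])[:,:,::-1])
E
```

```text
[0.4856 0.1262 0.1825] [ 3.1413e+00  1.4000e-03 -1.1870e-01] [-1.33  0.3  -0.88]
[330.12338869 208.88956312] [259.41094226 233.56180107] [182.4424032  213.85890262]
```

View pics/held.png

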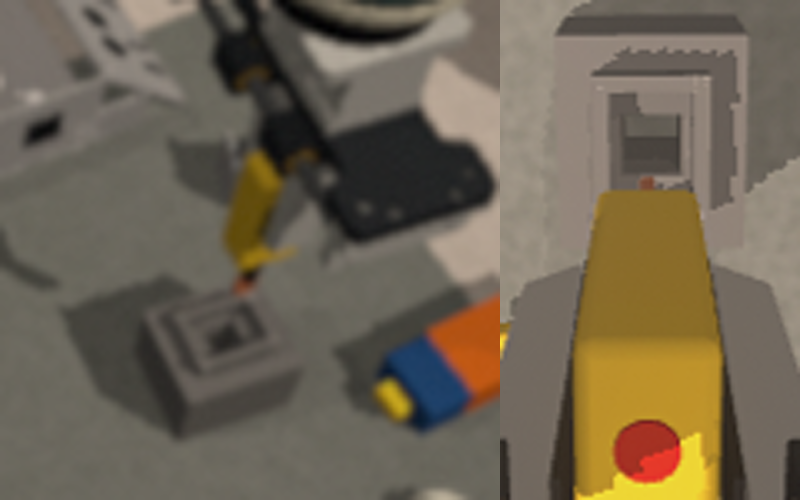

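Held: the probe is upright and clear of the stand, with the copper tip showing at crop (243,285) in the scene and (647,183) in the wrist view. Next I measure the tip against the TCP.

```bash
python3 - <<'E'
from h import *
import pickle
S,W,T=pickle.load(open("c2.pkl","rb")); X=get_obs()["position"]
Cu=((172,70,60),(15,255,255))
R=((172,170,60),(4,255,255))
E=X-[0,0,.0785]
pe=proj(S,E),proj(W,E); print("exp",pe)
ms,ps=blob(S,*Cu,pe[0],9); mw,pw=blob(W,*Cu,pe[1]-[0,8],12)
print(ms.sum(),ps,mw.sum(),pw)
for m in(ms,mw):
    q=np.argwhere(m); print(q.min(0)[::-1],q.max(0)[::-1])
# rays on tip plane
print("S",pix2plane(S,*ps,E[2]+.004).round(4),"W",pix2plane(W,*pw,E[2]+.003).round(4),"tri",tri(S,ps,W,pw).round(4))
# dot on top of handle z = E+.122
d=E+[0,0,.122]; g=proj(W,d); m,p=blob(W,*R,g,20); print("dot W",m.sum(),p,g,pix2plane(W,*p,d[2]).round(4),X.round(4))
P=cloud(W); yy=(cv2.inRange(cv2.cvtColor(W["img"],cv2.COLOR_RGB2HSV),(18,120,60),(35,255,255))>0); z=P[...,2][yy]; print("handle top z",np.percentile(z,[50,90,97]).round(4),"exp",d[2])
E
```

```text
exp (array([324.71318029, 224.79615681]), array([258.82531427, 195.49534492]))
16 [324.9375 223.875 ] 22 [257.5        190.63636364]
[323 222] [327 226]
[255 189] [260 192]
S [0.4855 0.1259 0.1082] W [0.4912 0.1269 0.1072] tri [0.4902 0.1277 0.1136]
dot W 274 [257.95620438 270.76642336] [259.47653328 271.75631356] [0.4863 0.127  0.2262] [0.4857 0.1264 0.1827]
handle top z [0.2891 0.3    0.3007] exp 0.2261701151878191
```

Call:
servo_tool --pt "0.015 -0.02 0.03 0 0" --pt "0.015 -0.04 0.08 0 0" --pt "0.015 -0.06 0.13 0 0" --pt "0.015 -0.07 0.18 0 0" --pt "0.015 -0.07 0.21 0 0"

```text
t: 5.85
position: [0.4147, 0.3388, 0.1831]
orientation: [-3.141, 0.001, -0.116]
wrist_force: [0.0, -0.5, -1.3]
grip_width: 0.0221
gripper_force: 25.0
```

Call:
servo_tool --pt "0.015 0 0.004 0 0" --pt "0.015 0 0.004 0 0"

```text
t: 6.1
position: [0.416, 0.3398, 0.1829]
orientation: [3.141, 0.001, -0.119]
wrist_force: [-0.2, -0.4, -0.1]
grip_width: 0.0221
gripper_force: 25.0
```

```bash
cat > pad.py <<'E'
from h import *
import sys
o=get_obs(); X=o["position"]; print(X.round(4),o["orientation"].round(4),o["wrist_force"].round(2))
W=get_image("wrist")
G={"red":((172,130,60),(6,255,255),(.465,.3405,.022)),"blue":((100,120,40),(125,255,255),(.665,.1885,.022))}[sys.argv[1]]
g=proj(W,G[2]); m,p=blob(W,G[0],G[1],g,28); P=cloud(W)[m]
Q=np.array([pix2plane(W,u,v,.022) for v,u in np.argwhere(m)]); (c,r)=cv2.minEnclosingCircle((Q[:,:2]*1000).astype(np.float32))
print(g,p,m.sum(),"c",pix2plane(W,*p,.0215).round(4),"circ",np.round(c,1),r,"depth",np.median(P,0).round(4),np.percentile(P[:,2],[5,50,90]).round(4))
E
python3 pad.py red
```

```text
[0.416  0.3398 0.1829] [ 3.1409e+00  7.0000e-04 -1.1880e-01] [-0.22 -0.4  -0.13]
[252.84863625 131.16981733] [251.81376518 130.99797571] 494 c [0.4653 0.3416 0.0215] circ [465.2 341.6] 13.839845657348633 depth [0.4653 0.3415 0.0217] [0.0196 0.0217 0.0227]
```

Pad circle radius is 13.8 mm at z 0.022, which matches. I'll go over it and down to about 5 mm above.

Call:
servo_tool --pt "0.015 0.025 0.001 0 0" --pt "0.015 0.0485 0.001 0 0" --pt "0.015 0.0485 0.001 -0.03 0" --pt "0.015 0.0485 0.001 -0.06 0" --pt "0.015 0.0485 0.001 -0.074 0"

```text
t: 6.78
position: [0.4645, 0.3398, 0.1081]
orientation: [3.14, 0.001, -0.12]
wrist_force: [-0.1, 0.3, -0.0]
grip_width: 0.0219
gripper_force: 25.0
```

Call:
servo_tool --pt "0.015 0 0 0 0" --pt "0.015 0 0 0 0"

```text
t: 7.02
position: [0.465, 0.3416, 0.1105]
orientation: [-3.141, -0.001, -0.119]
wrist_force: [-0.3, -0.4, 0.4]
grip_width: 0.0219
gripper_force: 25.0
```

Call:
servo_tool --pt "0.015 0 0 -0.004 0" --pt "0.015 0 0 -0.007 0" --pt "0.015 0 0 -0.009 0" --pt "0.015 0 0 -0.01 0" --pt "0.015 0 0 -0.01 0"

```text
t: 7.65
position: [0.4646, 0.3414, 0.0994]
orientation: [-3.142, 0.0, -0.119]
wrist_force: [-0.0, 0.7, 0.4]
grip_width: 0.0223
gripper_force: 25.0
```

Call:
servo_tool --pt "0.015 0 0 -0.001 0" --pt "0.015 0 0 -0.002 0" --pt "0.015 0 0 -0.002 0" --pt "0.015 0 0 -0.002 0"

```text
t: 8.15
position: [0.4646, 0.3414, 0.0975]
orientation: [-3.142, -0.0, -0.119]
wrist_force: [-0.3, 0.6, 1.5]
grip_width: 0.0221
gripper_force: 25.0
```

```bash
python3 - <<'E'
from h import *
o=get_obs(); print(o["position"].round(4),o["wrist_force"].round(2))
S=get_image("scene");W=get_image("wrist")
for c,g in((S,proj(S,(.465,.341,.022))),(W,proj(W,(.465,.341,.022)))):
    m,p=blob(c,(172,150,60),(6,255,255),g,14); P=cloud(c)[m]; print(p,m.sum(),np.median(P,0).round(4))
u,v=proj(S,(.465,.341,.05)).astype(int); cv2.imwrite("pics/red.png",cv2.resize(S["img"][v-30:v+30,u-40:u+40,::-1],(640,480),interpolation=2))
E
```

```text
[0.4646 0.3414 0.0975] [-0.34  0.59  1.45]
[371.67857143 306.13095238] 84 [0.4695 0.3451 0.0198]
[259.185 188.03 ] 200 [0.4714 0.34   0.0186]
```

View pics/red.png

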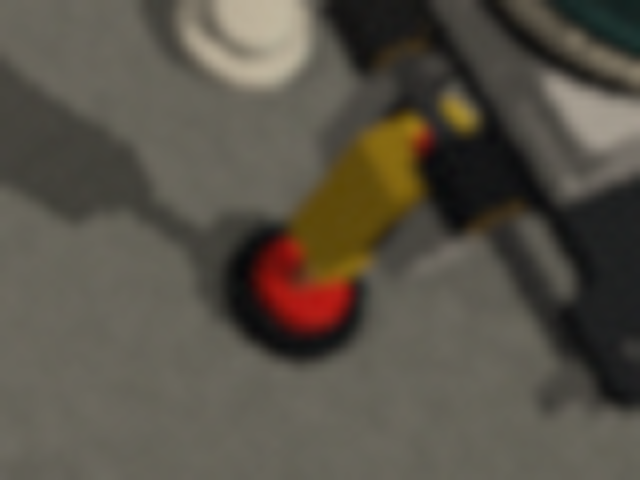

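The scene crop shows the tip on the red cap at (300,275), and the cap looks pushed down 2–3 mm. I'll press 1 mm more to be sure of the contact.

Call:
servo_tool --pt "0.015 0 0 -0.001 0" --pt "0.015 0 0 -0.001 0" --pt "0.015 0 0 -0.001 0"

```text
t: 8.62
position: [0.4646, 0.3414, 0.0964]
orientation: [-3.141, -0.0, -0.119]
wrist_force: [0.0, -0.7, 1.7]
grip_width: 0.0218
gripper_force: 25.0
```

```bash
python3 - <<'E'
from h import *
F=[]
for i in range(5): get_image("top"); F.append(get_obs()["wrist_force"])
print(np.mean(F,0),np.std(F,0),get_obs()["position"].round(4))
E
```

```text
[-0.14558002 -0.52169058  1.65403294] [0.28508146 0.39037077 0.3454983 ] [0.4646 0.3414 0.0964]
```

Call:
servo_tool --pt "0.015 0 0 0.01 0" --pt "0.015 0 0 0.04 0" --pt "0.015 0 0 0.075 0" --pt "0.015 0 0 0.085 0" --pt "0.015 0.02 -0.02 0.086 0"

```text
t: 9.5
position: [0.4837, 0.3227, 0.1833]
orientation: [-3.141, -0.001, -0.116]
wrist_force: [0.3, -0.2, -1.4]
grip_width: 0.022
gripper_force: 25.0
```

Call:
servo_tool --pt "0.015 0.03 -0.03 0 0" --pt "0.015 0.07 -0.07 0 0" --pt "0.015 0.11 -0.11 0 0" --pt "0.015 0.13 -0.133 0 0" --pt "0.015 0.13 -0.133 0 0"

```text
t: 10.12
position: [0.6156, 0.1858, 0.1813]
orientation: [3.141, 0.001, -0.123]
wrist_force: [-0.2, 0.4, -1.1]
grip_width: 0.0219
gripper_force: 25.0
```

Call:
servo_tool --pt "0.015 0 0 0 0" --pt "0.015 0 0 0 0"

```text
t: 10.38
position: [0.6138, 0.1896, 0.1824]
orientation: [-3.141, 0.0, -0.117]
wrist_force: [-0.0, -0.0, -1.5]
grip_width: 0.022
gripper_force: 25.0
```

```bash
python3 pad.py blue
```

```text
[0.6138 0.1896 0.1824] [-3.1414e+00  3.0000e-04 -1.1700e-01] [-0.01 -0.05 -1.51]
[254.3774298  129.07133726] [253.62658228 128.33544304] 474 c [0.6659 0.1892 0.0215] circ [665.8 189.2] 13.585077285766602 depth [0.6659 0.1891 0.0217] [0.0199 0.0217 0.0227]
```

Call:
servo_tool --pt "0.015 0.025 -0.001 0 0" --pt "0.015 0.0515 -0.001 0 0" --pt "0.015 0.0515 -0.001 -0.03 0" --pt "0.015 0.0515 -0.001 -0.06 0" --pt "0.015 0.0515 -0.001 -0.075 0"

```text
t: 11.05
position: [0.6652, 0.1878, 0.106]
orientation: [3.141, 0.002, -0.118]
wrist_force: [0.7, -0.2, -0.6]
grip_width: 0.0219
gripper_force: 25.0
```

Call:
servo_tool --pt "0.015 0 0 0 0" --pt "0.015 0 0 0 0"

```text
t: 11.3
position: [0.6665, 0.1878, 0.1087]
orientation: [-3.141, -0.001, -0.119]
wrist_force: [0.1, 0.5, -0.6]
grip_width: 0.0216
gripper_force: 25.0
```

Call:
servo_tool --pt "0.015 -0.0005 0.0005 -0.003 0" --pt "0.015 -0.0005 0.0005 -0.006 0" --pt "0.015 -0.0005 0.0005 -0.007 0" --pt "0.015 -0.0005 0.0005 -0.008 0" --pt "0.015 -0.0005 0.0005 -0.009 0"

```text
t: 11.92
position: [0.6655, 0.1878, 0.0984]
orientation: [3.142, 0.0, -0.119]
wrist_force: [-1.2, -0.8, 0.5]
grip_width: 0.022
gripper_force: 25.0
```

Call:
servo_tool --pt "0.015 0 0 -0.001 0" --pt "0.015 0 0 -0.002 0" --pt "0.015 0 0 -0.002 0" --pt "0.015 0 0 -0.002 0"

```text
t: 12.42
position: [0.6656, 0.1879, 0.0965]
orientation: [-3.142, -0.0, -0.119]
wrist_force: [-0.7, -1.4, 2.7]
grip_width: 0.022
gripper_force: 25.0
```

```bash
python3 - <<'E'
from h import *
F=[]
for i in range(5): get_image("top"); F.append(get_obs()["wrist_force"])
print(np.mean(F,0),get_obs()["position"].round(4))
S=get_image("scene");W=get_image("wrist")
for c in(S,W):
    m,p=blob(c,(100,120,40),(125,255,255),proj(c,(.6655,.189,.022)),14); P=cloud(c)[m]; print(p,m.sum(),np.median(P,0).round(4))
E
```

```text
[-1.43537594 -0.56140591  2.08060104] [0.6656 0.1879 0.0964]
[273.13636364 289.61363636] 44 [0.673  0.1958 0.0183]
[256.79393939 188.36969697] 165 [0.6726 0.1892 0.0179]
```

Call:
servo_tool --pt "0.015 0 0 0.01 0" --pt "0.015 0 0 0.04 0" --pt "0.015 0 0 0.08 0" --pt "0.015 0 0 0.105 0" --pt "0.015 -0.02 -0.02 0.11 0"

```text
t: 13.4
position: [0.6462, 0.1696, 0.2087]
orientation: [-3.139, -0.003, -0.117]
wrist_force: [0.5, -1.0, 0.1]
grip_width: 0.0221
gripper_force: 25.0
```

Call:
servo_tool --pt "0.015 -0.02 -0.04 0 0" --pt "0.015 -0.04 -0.09 0 0" --pt "0.015 -0.06 -0.14 0 0" --pt "0.015 -0.08 -0.19 0 0" --pt "0.015 -0.1 -0.24 0 0"

```text
t: 14.02
position: [0.5449, -0.0735, 0.2071]
orientation: [3.142, -0.001, -0.119]
wrist_force: [0.3, 0.2, -0.9]
grip_width: 0.0219
gripper_force: 25.0
```

Call:
servo_tool --pt "0.015 -0.01 -0.05 0 0" --pt "0.015 -0.02 -0.1 0 0" --pt "0.015 -0.03 -0.15 0 0" --pt "0.015 -0.03 -0.174 0 0" --pt "0.015 -0.03 -0.174 0 0"

```text
t: 14.65
position: [0.5152, -0.2478, 0.2067]
orientation: [3.141, -0.0, -0.121]
wrist_force: [0.9, 0.1, -1.6]
grip_width: 0.022
gripper_force: 25.0
```

Call:
servo_tool --pt "0.015 0 0 0 0" --pt "0.015 0 0 0 0" --pt "0.015 0 0 0 0"

```text
t: 15.02
position: [0.5157, -0.2453, 0.2066]
orientation: [-3.142, -0.0, -0.118]
wrist_force: [-0.4, 0.1, -0.5]
grip_width: 0.0221
gripper_force: 25.0
```

```bash
python3 - <<'E'
from h import *
import pickle
o=get_obs(); print(o["position"].round(4),o["orientation"].round(4),o["wrist_force"].round(2))
W=get_image("wrist"); pickle.dump(W,open("w3.pkl","wb"))
u,v=proj(W,(.567,-.246,.018)).astype(int); print(u,v)
cv2.imwrite("pics/chip.png",cv2.resize(W["img"][v-60:v+90,u-100:u+100,::-1],(800,600),interpolation=2))
E
```

```text
[ 0.5157 -0.2453  0.2066] [-3.1415e+00 -1.0000e-04 -1.1760e-01] [-0.37  0.06 -0.46]
254 127
```

View pics/chip.png

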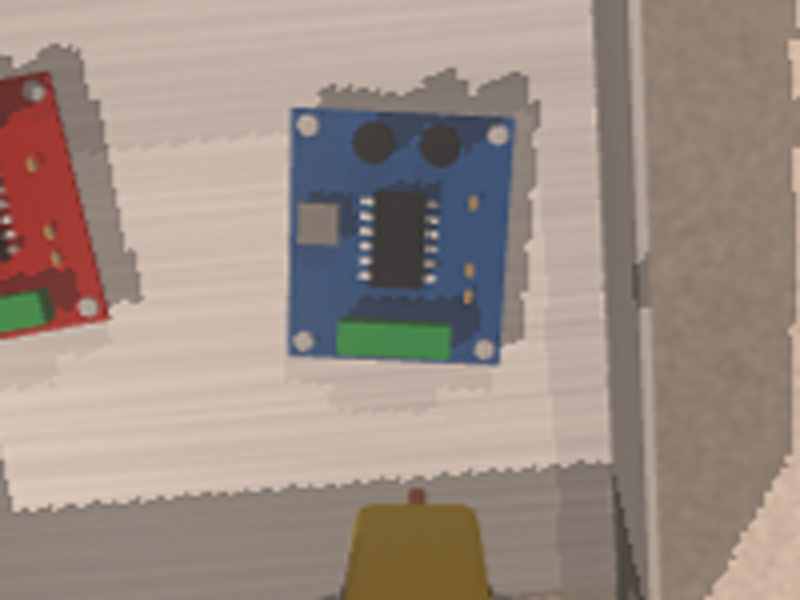

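The crop shows the chip at (398,240), board corners at (290,108), (515,118), (498,363) and (290,355), and the tip at (417,495).

```bash
python3 - <<'E'
from h import *
import pickle
W=pickle.load(open("w3.pkl","rb"));T=pickle.load(open("c0.pkl","rb"))["top"]
def w(a,z): return pix2plane(W,154+(a[0]-1.5)/4,67+(a[1]-1.5)/4,z)
c=[w(a,.013) for a in((290,108),(515,118),(498,363),(290,355))]
c=np.array(c); print("board centre",c.mean(0).round(4),"sides",np.linalg.norm(np.diff(np.r_[c,c[:1]],axis=0),axis=1).round(4))
ang=lambda d:np.degrees(np.arctan2(d[1],d[0])).round(2)
print("yaw",ang(c[0]-c[3]),ang(c[1]-c[2]),ang(c[0]-c[1])-90,ang(c[3]-c[2])-90)
m,p=blob(W,(100,90,25),(125,255,255),(253,127),45); mm=cv2.morphologyEx(m.astype(np.uint8),cv2.MORPH_CLOSE,np.ones((25,25)))
P=np.array([pix2plane(W,u,v,.013)[:2] for v,u in np.argwhere(mm)])*1000; a=cv2.minAreaRect(P.astype(np.float32)); print("board rect",np.round(a[0],1),np.round(a[1],1),a[2])
# chip: dark px
g=W["img"].max(2); q=np.zeros(g.shape,np.uint8); q[108:145,242:268]=(g[108:145,242:268]<75); 
n,l,s,ce=cv2.connectedComponentsWithStats(cv2.morphologyEx(q,cv2.MORPH_OPEN,np.ones((5,5)))); i=1+np.argmax(s[1:,4]); print("chip px",s[i],ce[i])
P=np.array([pix2plane(W,u,v,.018)[:2] for v,u in np.argwhere(l==i)])*1000; a=cv2.minAreaRect(P.astype(np.float32)); print("chip rect",np.round(a[0],1),np.round(a[1],1),a[2],"z",np.median(cloud(W)[l==i],0).round(4))
gt=T["img"].max(2); u,v=proj(T,(.567,-.246,.018)).astype(int); q=np.zeros(gt.shape,np.uint8); q[v-7:v+8,u-5:u+6]=gt[v-7:v+8,u-5:u+6]<75
n,l,s,ce=cv2.connectedComponentsWithStats(q); i=1+np.argmax(s[1:,4]); print("T chip",s[i],ce[i],pix2plane(T,*ce[i],.018).round(4),"tri",tri(W,(253.1,126.6),T,ce[i]).round(4))
# tip copper now
m,p=blob(W,(172,60,40),(18,255,200),(258,190),8); print("cu",m.sum(),p)
E
```

```text
board centre [ 0.5675 -0.2447  0.013 ] sides [0.0663 0.0731 0.0648 0.0734]
yaw -8.42 -9.6 -9.180000000000007 -8.959999999999994
board rect [ 567.8 -244.9] [64.5 72.2] 80.67091369628906
chip px [247 115  13  24 291] [253.30927835 126.57731959]
chip rect [ 567.7 -244.5] [14.5 27. ] 83.2553939819336 z [ 0.5677 -0.245   0.0178]
T chip [328 180   7  11  60] [330.53333333 184.83333333] [ 0.567  -0.2459  0.018 ] tri [ 0.5671 -0.2455  0.019 ]
cu 26 [257.5        191.07692308]
```

Call:
servo_tool --pt "0.015 0.025 0 0 -2.3" --pt "0.015 0.0515 0 0 -2.3" --pt "0.015 0.0515 0 -0.03 -2.3" --pt "0.015 0.0515 0 -0.06 -2.3" --pt "0.015 0.0515 0 -0.08 -2.3"

```text
t: 15.7
position: [0.5667, -0.2457, 0.1251]
orientation: [-3.141, 0.001, -0.158]
wrist_force: [-0.7, 0.5, -0.8]
grip_width: 0.0217
gripper_force: 25.0
```

Call:
servo_tool --pt "0.015 0 0 -0.004 0" --pt "0.015 0 0 -0.004 0" --pt "0.015 0 0 -0.004 0"

```text
t: 16.08
position: [0.5676, -0.2462, 0.1235]
orientation: [3.141, -0.001, -0.159]
wrist_force: [0.1, 1.1, -0.8]
grip_width: 0.0217
gripper_force: 25.0
```

```bash
cat > fin.py <<'E'
from h import *
import sys
o=get_obs(); X=o["position"]; print(X.round(4),o["orientation"].round(4),o["wrist_force"].round(2),o["grip_width"])
S=get_image("scene");W=get_image("wrist")
E=X-[0,0,.0784]
m,p=blob(S,(172,70,50),(15,255,255),proj(S,E+[0,0,.005]),8); print("cu",m.sum(),p,"exp",proj(S,E+[0,0,.005]),"chip px",proj(S,(.5677,-.2447,.018)))
m,p=blob(W,(172,170,60),(4,255,255),proj(W,E+[0,0,.122]),20); print("dot",pix2plane(W,*p,E[2]+.122).round(4))
u,v=proj(S,E+[0,0,.01]).astype(int); a=cv2.resize(S["img"][v-25:v+25,u-25:u+25],(400,400),interpolation=2)
u,v=proj(W,E).astype(int); b=cv2.resize(W["img"][v-50:v+50,u-50:u+50],(400,400),interpolation=2)
cv2.imwrite("pics/"+sys.argv[1],np.hstack([a,b])[:,:,::-1])
E
python3 fin.py h1.png
```

```text
[ 0.5676 -0.2462  0.1235] [ 3.1413e+00 -1.4000e-03 -1.5890e-01] [ 0.06  1.07 -0.78] 0.021718083565723516
cu 10 [237.9 151.8] exp [237.57598118 152.55227048] chip px [238.08586057 159.33880201]
dot [ 0.5681 -0.2455  0.1671]
```

View pics/h1.png

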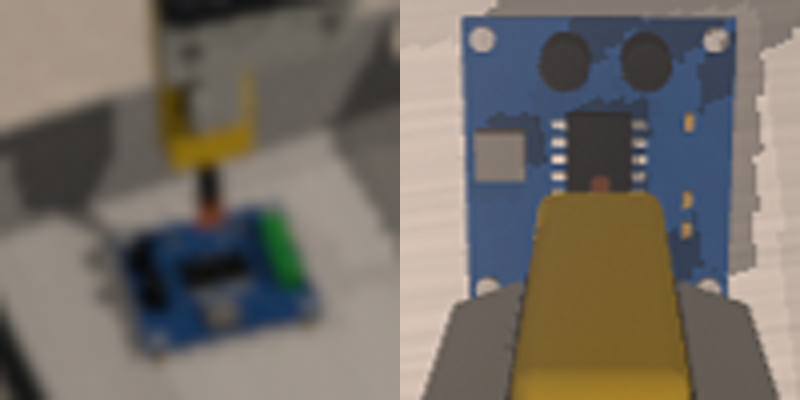

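The view shows the copper tip centred over the chip's width at (600,185), with the board square to the tool. I'll lower to the 5 mm hover.

Call:
servo_tool --pt "0.015 0 0.0005 -0.006 0" --pt "0.015 0 0.0005 -0.012 0" --pt "0.015 0 0.0005 -0.017 0" --pt "0.015 0 0.0005 -0.02 0" --pt "0.015 0 0.0005 -0.021 0"

```text
t: 16.8
position: [0.567, -0.2455, 0.1012]
orientation: [-3.141, 0.0, -0.159]
wrist_force: [-0.1, 0.5, -0.8]
grip_width: 0.022
gripper_force: 25.0
```

Call:
servo_tool --pt "0.015 0 0 0 0" --pt "0.015 0 0 0 0" --pt "0.015 0 0 0 0" --pt "0.015 0 0 0 0"

```text
t: 17.3
position: [0.567, -0.2456, 0.1015]
orientation: [-3.142, -0.0, -0.159]
wrist_force: [-0.9, 0.1, -0.6]
grip_width: 0.022
gripper_force: 25.0
```

```bash
python3 fin.py h2.png
```

```text
[ 0.567  -0.2456  0.1015] [-3.1415 -0.     -0.1589] [-0.89  0.11 -0.57] 0.022016236901766094
cu 13 [238.53846154 156.84615385] exp [238.04871981 157.09713766] chip px [238.08586057 159.33880201]
dot [ 0.5677 -0.2448  0.1451]
```

View pics/h2.png

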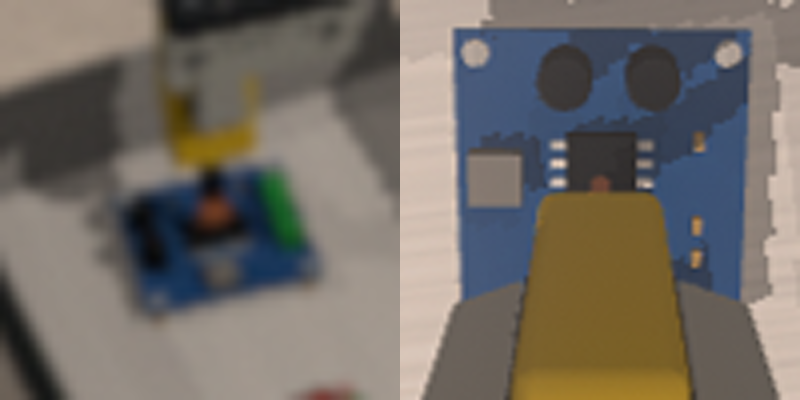

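The tip sits about 5 mm above the middle of the chip (tip z 0.023, chip 0.018). The dot at (0.5677, -0.2448) agrees with the chip at (0.5677, -0.2447), the yaw is -9.1°, and the arm is still. Handing in.

```bash
python3 -c "
from cell import *
print(hand_in())"
```

```text
the job is handed in; nothing more can be done
None
```

I pressed the probe on the middle of the red pad and then the blue one, carried it over the chassis wall, and handed the job in with it gripped, upright and still, by my measurements about 5 mm above the middle of the blue board's chip with the blade along the chip; the hand-in gave no verdict.

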